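# Lay out the seasoning board

### The job

Finish laying out the seasoning board on the kitchen counter: stand the pepper mill on the cork pad between the oil bottle and the honey jar, the ramekin on the pad in front of the mill (the robot's side of it) with the wooden lid on top of it, the salt shaker on the pad in front of the oil bottle and the spice jar on the pad in front of the honey jar. Everything ends upright and centred on its pad, the lid centred on the ramekin. Leave the oil bottle, the honey jar, the espresso cup and the kitchen timer where they stand.

Things in the scene. Friction and masses are not known exactly. Their poses are not given: they have to be found in the camera images.
- board: Flat dark wood board fixed to the counter, 220 (x) x 320 (y) x 14 mm, no rim. Origin: centre of its underside; x points away from the robot within 15 degrees, y left, z up. Six cork pads, 76 mm across, inlaid flush: back row at x = +50, front row (robot's side) at x = -50, y = -100, 0, +100 mm. Oil bottle and honey jar stand on the back row's two end pads, either way round; four pads are empty.
- oil: Slim oil bottle of green glass with a steel stopper, 54 mm diameter, 140 mm tall, loose, standing on the left or right end pad of the board's back row. Origin: centre of its underside. It must stay there (not move by more than 15 mm).
- honey: Stout honey jar of amber glass with a brass lid, 68 mm diameter, 86 mm tall, loose, standing on the other end pad of the back row. Origin: centre of its underside. It must stay there (not move by more than 15 mm).
- mill: Upright pepper mill of dark turned wood, 141 mm tall with its little steel button, 52 mm diameter at the foot, 36 mm at the waist (40 to 60 mm up), a straight head of 44 mm diameter from 80 to 122 mm up; about 220 g. Origin: centre of its underside, z up its axis.
- shaker: Upright steel salt shaker, a plain cylinder of 40 mm diameter up to 56 mm, with a holed domed top, 70 mm tall; about 130 g. Origin: centre of its underside, z up its axis.
- spice: Upright spice jar, clear with red-brown spice in it and a black cap, 44 mm diameter (cap 45 mm, from 66 mm up), 90 mm tall; about 130 g. Origin: centre of its underside, z up its axis.
- ramekin: Ramekin, a straight-sided open blue ceramic dish, 66 mm outer diameter, 45 mm tall, wall 4 mm; about 180 g. Origin: centre of its underside, z up its axis.
- lid: Light wooden lid for the ramekin, lying knob up on the counter: a flat disc of 66 mm diameter and 8 mm thickness (flat below) with an upright cylindrical knob of 18 mm diameter, 22 mm high, in its centre (30 mm tall in all); about 50 g. Origin: centre of its underside, z up.
- cup: White espresso cup without handle, 54 mm rim diameter, 52 mm tall, loose, standing among the things. Origin: centre of its underside. Leave it where it stands (not moved by more than 20 mm).
- timer: Grey round kitchen timer with a black grip bar on top, 54 mm diameter, 51 mm tall, loose, standing among the things. Origin: centre of its underside. Leave it where it stands (not moved by more than 20 mm).
Mind the look-alikes: they are no part of the job. What is shaped like the ramekin but pink is not meant. There is more than one size of the lid; the job needs the larger.

How it is judged:
At the end, for the whole second after the job is handed in: Mill, ramekin, shaker and spice jar stand upright (4.5 degrees) on their pads, within 15 mm of the centre along board x and y; the lid lies flat on the ramekin, centred within 10 mm; oil bottle and honey jar stand within 15 mm of their pads' centres; all five moved things released and at rest (x of mill in the frame of board between 0.035 and 0.065 m and y of mill in the frame of board between -0.015 and 0.015 m and z of mill in the frame of board between 0.008 and 0.02 m and angle between each of mill, ramekin, lid's own z axis and vertical below 0.08 rad and x of ramekin in the frame of board between -0.065 and -0.035 m and y of ramekin in the frame of board between -0.015 and 0.015 m and z of ramekin in the frame of board between 0.008 and 0.02 m and horizontal distance between lid and ramekin below 0.01 m and z of lid in the frame of board between 0.053 and 0.065 m and (((x of oil in the frame of board between 0.035 and 0.065 m and y of oil in the frame of board between 0.085 and 0.115 m and z of oil in the frame of board between 0.008 and 0.02 m and angle between oil's own z axis and vertical below 0.08 rad) and (x of honey in the frame of board between 0.035 and 0.065 m and y of honey in the frame of board between -0.115 and -0.085 m and z of honey in the frame of board between 0.008 and 0.02 m and angle between honey's own z axis and vertical below 0.08 rad) and (x of shaker in the frame of board between -0.065 and -0.035 m and y of shaker in the frame of board between 0.085 and 0.115 m and z of shaker in the frame of board between 0.008 and 0.02 m and angle between shaker's own z axis and vertical below 0.08 rad) and (x of spice in the frame of board between -0.065 and -0.035 m and y of spice in the frame of board between -0.115 and -0.085 m and z of spice in the frame of board between 0.008 and 0.02 m and angle between spice's own z axis and vertical below 0.08 rad)) or ((x of oil in the frame of board between 0.035 and 0.065 m and y of oil in the frame of board between -0.115 and -0.085 m and z of oil in the frame of board between 0.008 and 0.02 m and angle between oil's own z axis and vertical below 0.08 rad) and (x of honey in the frame of board between 0.035 and 0.065 m and y of honey in the frame of board between 0.085 and 0.115 m and z of honey in the frame of board between 0.008 and 0.02 m and angle between honey's own z axis and vertical below 0.08 rad) and (x of shaker in the frame of board between -0.065 and -0.035 m and y of shaker in the frame of board between -0.115 and -0.085 m and z of shaker in the frame of board between 0.008 and 0.02 m and angle between shaker's own z axis and vertical below 0.08 rad) and (x of spice in the frame of board between -0.065 and -0.035 m and y of spice in the frame of board between 0.085 and 0.115 m and z of spice in the frame of board between 0.008 and 0.02 m and angle between spice's own z axis and vertical below 0.08 rad))) and linear speed of each of mill, ramekin, lid, shaker, spice below 0.02 m/s and angular speed of each of mill, ramekin, lid, shaker, spice below 0.2 rad/s); the robot touches nothing.
It fails at once if the oil bottle or the honey jar was shifted by more than 15 mm (distance of any of oil, honey from where it was at the start of the episode above 0.015 m).
It fails at once if the espresso cup or the kitchen timer was shifted by more than 20 mm (distance of any of cup, timer from where it was at the start of the episode above 0.02 m).
It also fails if it takes over 128 s, if anything falls off the work surface, if the arm or the gripper's body presses on something with over 40 N, if the wrist force passes 120 N, or if a joint passes its speed limit or range.

### The arm

A 6-joint arm with a two-finger parallel gripper is mounted at the origin on the work surface. World frame = base frame: x ahead of the robot, y to its left, z up, the work surface at z = 0. Lengths are in m, angles in rad, forces in N, time in s.
With the tool pointing down it reaches from about 0.325 to 0.85 m from the base axis. Payload 15.5 kg.
Tool frame: the origin (TCP) lies midway between the tips of the shut fingers; the grasp point (between the pads) lies 19 mm behind it (manip.grip_depth is the distance from the TCP to the grasp point, in m); z points along the fingers, y is the line along which they close (so a half turn about z gives the same grasp; the last joint's range is limited). The gripper opens to 91 mm and grips with 3 to 60 N. Pads are 32 mm wide; open, the fingers measure 118 mm over their backs; the gripper's body (76 mm by 178 mm) begins 60 mm behind the grasp point.
Start: joints at [-1.379, 0.494, 1.345, -0, 1.302, -0.096], TCP at [0.177, -0.599, 0.214] pointing down, gripper open.
Joint ranges: [-2.91, 2.91], [-0.82, 2.16], [0.22, 2.67], [-1.22, 4.37], [0.12, 2.79], [-3.08, 3.08]. Speed limits (rad/s): [1.89, 1.89, 2.57, 3.01, 3.01, 3.01].

### API

Orientations are given as a rotation vector (axis times angle).
In Python, from workcell import manip gives the robot as it stands.
- The arm moves only by the tool drive_tool, never from a script. Its argument "targets" is one flat list of numbers, 4 for each row, row after row: the shift along the world's x, y, z as a fraction of full scale, then the turn about the world's z as a fraction of full scale. In form: [dx, dy, dz, roll, dx, dy, dz, roll, ...]. A call has 1 to 12 rows; each row shifts and turns the commanded pose from where the row before left it; what a row does not reach is not made up. Full scale, the value 1, is 0.04 m for a shift and 5 degrees for a turn. A row lasts 1/10 s, in which the tool goes at most 50 mm and 8.59 degrees, less where a joint would pass 70% of its speed; a pose out of reach is approached as far as the arm can. A call with a number of a shift or a turn outside -1 to 1 is refused whole. A call with a gripper value outside its range is refused whole. "grip" is the closure, from -1 (fully open) to 1 (shut), set as the call begins (left out, the last holds). The fingers move at their own pace and stop on an object; "newtons" is the grip in N (left out, the last holds). Time passes only in rows, so rows that do not move let the fingers close. It gives the time, the measured TCP pose, the force, the opening and the grip force at its end, in the units of the state.
- manip.state(): the state, without advancing time (a new reading comes with each control period).
- manip.get_image(name): name is "scene" or "top" or "wrist"; returns the picture (400x640x3 uint8, red, green, blue); there is no depth.
- manip.calibration(name): a dict with "fov_y" (degrees; the focal length in pixels is half the picture's height over the tangent of half this angle, whatever the lens; pixels are square), "cx", "cy" (the principal point, pixels), "rvec" (rotation vector, rad) and "tvec" (3), from world to camera coordinates, as OpenCV has them. Camera axes: x right, y down, z forward; pixel columns grow to the right and rows downward; lengths in m; the calibration is good to about 2 mm. The wrist camera is an equidistant fisheye: a pixel r from the principal point sees the ray r / f radians off the axis. A picture is of the moment at which its call begins: read the wrist's pose just before it. calibration takes no time and is no camera call; for the wrist camera it gives the pose at the moment of the call.
- manip.job_done(): hands the job in; it is judged then, once.
The state is a dict: "time_s": time; "joint_positions": joint angles; "qvel": joint speeds; "joint_torque": joint torques, N m; "position": TCP position; "orientation": TCP orientation; "contact_force": force on the tool from outside, world axes, zero at the start; "moment": the same for the moment, N m; "gripper_width": finger opening in m; "gripper_force": force on a finger pad.
Only numpy, scipy, OpenCV 4.12 (cv2) and the standard library are available. Lean on these libraries where they do the work, as an engineer would, in place of code of your own. Each camera call takes 0.05 s, during which the arm holds its last target. There are 200 camera calls.

## Working session

There is one attempt and no reset: what is moved stays moved. The work goes in short steps, Python scripts to look and compute and a tool call to move; the robot and the scene stay as the last step left them, time stands still between calls to the robot, and variables do not carry over. Pictures are saved under pics/ and viewed, at most 14 in all, crops included, and the job is handed in when it is done.

Besides the shell and the picture viewer there is one more tool, called after "Emit:" as a command line: name --argument value ..., lists and objects as JSON in quotes. drive_tool: Moves the arm, as the interface text tells. Its arguments: {"type":"object","properties":{"targets":{"type":"array"},"grip":{"type":"number"},"newtons":{"type":"number"}},"required":["targets"]}

```bash
mkdir -p pics; ls
python3 - <<'E'
from workcell import manip
import cv2
for n in ("top","scene"):
    cv2.imwrite(f"pics/{n}0.png",manip.get_image(n)[...,::-1]); print(n,manip.calibration(n))
s=manip.state();print(s, manip.grip_depth)
E
```

```text
pics
top {'fov_y': 53.67960537481893, 'cx': 315.5917002995297, 'cy': 202.89461688579965, 'rvec': array([ 2.15317523, -2.06055811,  0.21489068]), 'tvec': array([-0.04866598,  0.60479994,  0.98714473])}
scene {'fov_y': 51.20276422268391, 'cx': 324.096205467679, 'cy': 201.3466330907574, 'rvec': array([ 1.95150393,  1.06294113, -0.56966373]), 'tvec': array([-0.30088291, -0.23682595,  1.56361284])}
{'time_s': 0.1, 'joint_positions': array([-1.37852448e+00,  4.94145723e-01,  1.34608971e+00,  3.40380458e-05,
        1.30249245e+00, -9.54698458e-02]), 'qvel': array([ 5.72493608e-04, -2.64140668e-03, -9.45738570e-04, -4.16624825e-04,
       -5.72926618e-05, -1.10059223e-03]), 'joint_torque': array([ 3.01773660e-03, -8.80239773e+01, -3.82546020e+01,  7.10541196e-02,
        4.83542634e-02, -1.58093775e-05]), 'position': array([ 0.17733187, -0.59894767,  0.21337559]), 'orientation': array([-3.10801334e+00, -4.50249104e-01,  3.47782623e-05]), 'contact_force': array([ 0.17905772, -0.63745302, -0.62003552]), 'moment': array([-0.05065325, -0.00521608, -0.05744666]), 'gripper_force': 0.0, 'gripper_width': 0.09084557481820656} 0.0188
```

View pics/top0.png

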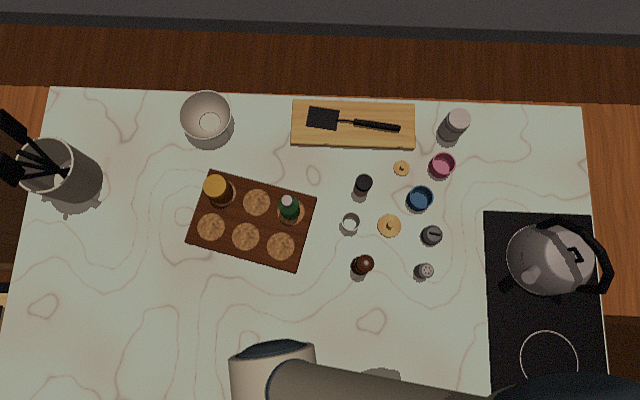

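View pics/scene0.png

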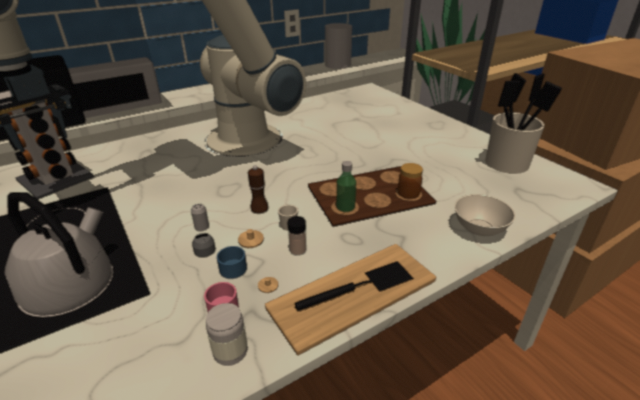

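Top view: the honey jar (215,187) is back left and the oil bottle (288,205) back right. The mill is at (363,265), spice (363,184), cup (350,224), large lid (389,225), ramekin (420,199), timer (431,235) and shaker (425,271). The pink dish (442,165) and the small lid (401,168) are decoys.

```bash
cat > h.py <<'E'
import numpy as np, cv2
from workcell import manip
def cam(n):
    c=manip.calibration(n); R=cv2.Rodrigues(np.array(c["rvec"]))[0]; t=np.array(c["tvec"])
    f=200/np.tan(np.radians(c["fov_y"])/2); return n,c["cx"],c["cy"],f,R,t
def ray(C,uv):
    n,cx,cy,f,R,t=C; d=(np.array(uv,float)-[cx,cy])/f
    if n=="wrist":
        r=np.hypot(*d); v=np.array([*(d/max(r,1e-9)*np.sin(r)),np.cos(r)])
    else: v=np.array([*d,1.])
    return -R.T@t, R.T@v
def hit(C,uv,z):
    o,v=ray(C,uv); return (o+v*(z-o[2])/v[2])
def proj(C,p):
    n,cx,cy,f,R,t=C; q=R@np.array(p,float)+t
    if n=="wrist":
        a=np.arctan2(np.hypot(q[0],q[1]),q[2]); s=a/max(np.hypot(q[0],q[1]),1e-9)
        return np.array([cx,cy])+f*s*q[:2]
    return np.array([cx,cy])+f*q[:2]/q[2]
E
python3 - <<'E'
from h import *
C=cam("top"); print("cam",-C[4].T@C[5])
im=cv2.imread("pics/top0.png")
for n,uv,z in [("padBM",(257,202),.014),("padFL",(211,227),.014),("padFM",(245,237),.014),("padFR",(281,246),.014),("honey",(214,185),.1),("oil",(287,201),.154),
 ("mill",(369,263),.125),("spice",(364,182),.09),("cup",(350,219),.052),("lid",(389,225),.008),("ram",(420,198),.045),("timer",(432,233),.05),("shaker",(427,270),.065)]:
    print(n,hit(C,uv,z).round(3))
# board fit: dark brown, min area rect on plane
P=[[209,170],[317,196],[299,272],[186,241]]
print([hit(C,p,.014).round(3)[:2].tolist() for p in P])
cr=im[135:305,175:475]; cv2.imwrite("pics/crop.png",cv2.resize(cr,None,fx=2.66,fy=2.66,interpolation=cv2.INTER_CUBIC))
E
```

```text
cam [ 0.3872017  -0.03426453  1.09156165]
padBM [0.612 0.142 0.014]
padFL [0.537 0.263 0.014]
padFM [0.513 0.167 0.014]
padFR [0.493 0.067 0.014]
honey [0.635 0.243 0.1  ]
oil [0.589 0.046 0.154]
mill [ 0.45  -0.159  0.125]
spice [ 0.662 -0.147  0.09 ]
cup [ 0.569 -0.115  0.052]
lid [ 0.565 -0.227  0.008]
ram [ 0.636 -0.304  0.045]
timer [ 0.541 -0.334  0.05 ]
shaker [ 0.443 -0.315  0.065]
[[0.699, 0.285], [0.637, -0.025], [0.425, 0.015], [0.495, 0.328]]
```

View pics/crop.png

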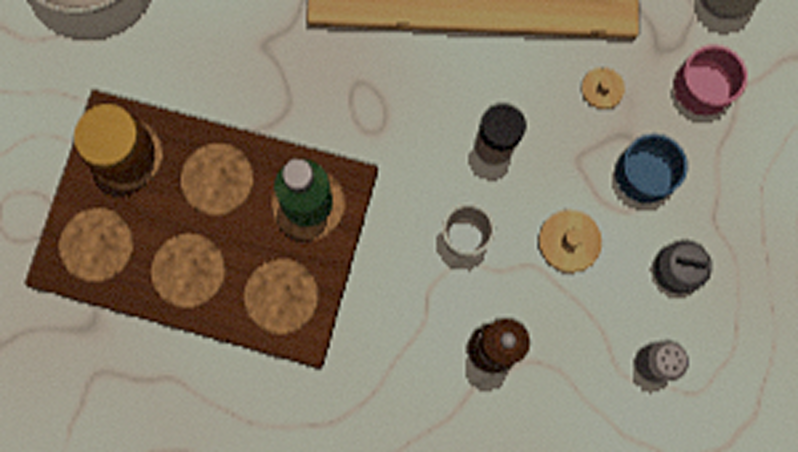

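The crop confirms the layout: the mill head is near crop (505,341), and the knob of the large lid near (571,240). The board is turned about -12.7°. I'll move above the group for a wrist look, turning the fingers to close along board y.

Emit:
drive_tool --targets '[0.4, 0.9, 0.3, -0.5, 0.4, 0.9, 0.3, -0.5, 0.4, 0.9, 0.3, -0.5, 0.4, 0.9, 0.3, -0.5, 0.4, 0.9, 0.3, -0.5, 0.7, 0.8, 0.3, -0.5, 0.8, 0.8, 0.3, -0.5, 0.9, 0.7, 0.3, -0.5, 0.9, 0.7, 0.3, -0.5, 0.9, 0.7, 0.3, -0.5, 0.9, 0.6, 0.3, -0.4, 0.9, 0.6, 0.3, -0.4]' --grip -1 --newtons 20

```text
time_s: 1.3
position: [0.4986, -0.2217, 0.3583]
orientation: [-3.123, 0.344, 0.0]
contact_force: [-0.3, -1.1, 0.4]
gripper_width: 0.0913
gripper_force: 0.0
```

Run:
```python
from h import *
C=cam("wrist"); im=manip.get_image("wrist")[...,::-1]; cv2.imwrite("pics/w1.png",im); np.save("w1.npy",np.array([*C[1:4],*C[4].ravel(),*C[5]]))
s=manip.state();print(s["position"],s["orientation"],-C[4].T@C[5],C[4][2],s["joint_positions"])
for n,p in dict(mill=(.45,-.155,.141),spice=(.662,-.147,.09),lid=(.565,-.227,.008),ram=(.636,-.304,.045),shaker=(.443,-.315,.065),BM=(.612,.142,.014)).items(): print(n,proj(C,p).round())
t=cv2.imread("pics/top0.png"); C=cam("top"); hsv=cv2.cvtColor(t,cv2.COLOR_BGR2HSV)
for q in [(257,202),(245,237),(230,220)]: print(hsv[q[1],q[0]])
```

```text
[ 0.50327619 -0.21894096  0.35983942] [-3.12163201  0.34426602 -0.00548706] [ 0.57419755 -0.23813062  0.52972928] [-0.26585481  0.05927909 -0.96218876] [-0.52065677  0.27217155  1.30131151  0.00233954  1.56531726  1.26981023]
mill [282. 222.]
spice [246.  72.]
lid [317. 123.]
ram [355.  69.]
shaker [388. 189.]
BM [125. 151.]
[ 15 149 123]
[ 15 134 141]
[ 12 176  74]
```

View pics/w1.png

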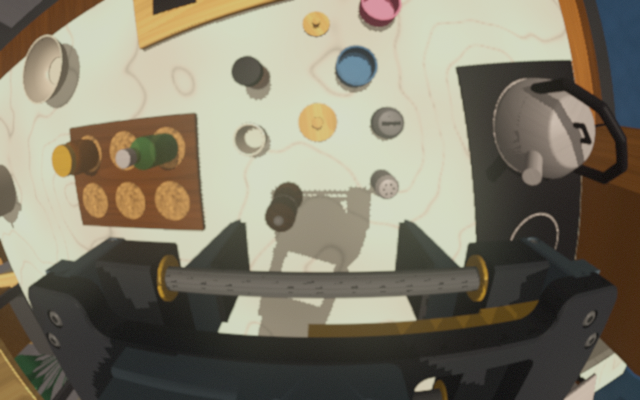

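The wrist view shows spice (248,71), large lid (317,122), ramekin (355,67), shaker (385,185) and mill (285,205), all close to the predicted positions. Next I'll refine them with masks in both pictures.

```bash
cat > m.py <<'E'
from h import *
T=cam("top"); a=np.load("w1.npy"); W=("wrist",a[0],a[1],a[2],a[3:12].reshape(3,3),a[12:])
def blob(f,c,r,lo,hi):
    im=cv2.imread(f); k=6; u,v=c
    roi=cv2.resize(im[v-r:v+r,u-r:u+r],None,fx=k,fy=k,interpolation=cv2.INTER_CUBIC)
    m=cv2.inRange(cv2.cvtColor(roi,cv2.COLOR_BGR2HSV),np.array(lo),np.array(hi))
    cs=cv2.findContours(m,cv2.RETR_EXTERNAL,cv2.CHAIN_APPROX_NONE)[0]; b=max(cs,key=cv2.contourArea)
    x,y,w,h=cv2.boundingRect(b); e=cv2.fitEllipse(cv2.convexHull(b))
    return (np.array(e[0])+.5)/k-.5+[u-r,v-r], np.array(e[1])/k
t,w="pics/top0.png","pics/w1.png"
if __name__=="__main__":
  pads={}
  for n,c,l in [("BM",(257,202),(50,0)),("FL",(211,227),(-50,100)),("FM",(245,237),(-50,0)),("FR",(281,246),(-50,-100))]:
    p,s=blob(t,c,17,(5,40,95),(25,180,255)); P=hit(T,p,.014); pads[l]=P[:2]; print(n,p.round(1),s.round(1),P.round(4))
  A=np.array([[x,-y,1,0] for x,y in pads]+[[y,x,0,1] for x,y in pads],float)/1; A[:,:2]/=1000
  b=np.array([p[0] for p in pads.values()]+[p[1] for p in pads.values()])
  s=np.linalg.lstsq(A,b,rcond=None)[0]; print("c,s,o",s.round(4),"yaw",np.degrees(np.arctan2(s[1],s[0])),"scale",np.hypot(s[0],s[1]))
  th=np.arctan2(s[1],s[0])
  for n,x,y in [("BM",50,0),("FL",-50,100),("FM",-50,0),("FR",-50,-100)]:
    print(n,(s[2:]+np.array([np.cos(th)*x-np.sin(th)*y,np.sin(th)*x+np.cos(th)*y])/1000).round(4))
  for n,ct,cw,r,lo,hi,z in [("lid",(389,225),(317,122),16,(8,70,90),(28,255,255),.008),("ram",(420,198),(356,67),24,(95,80,20),(125,255,255),.04),
     ("spicecap",(364,182),(246,70),14,(0,0,0),(180,255,48),.088)]:
    for C,f,c in ((T,t,ct),(W,w,cw)):
      p,sz=blob(f,c,r,lo,hi); print(n,C[0],p.round(1),sz.round(1),hit(C,p,z).round(4))
  P=[cv2.resize(cv2.imread(f)[v-28:v+28,u-28:u+28],None,fx=7,fy=7,interpolation=cv2.INTER_CUBIC) for f,u,v in ((t,366,263),(w,285,205))]
  cv2.imwrite("pics/mm.png",np.hstack(P))
  P=[cv2.resize(cv2.imread(f)[v-28:v+28,u-28:u+28],None,fx=7,fy=7,interpolation=cv2.INTER_CUBIC) for f,u,v in ((t,427,270),(w,385,185))]
  cv2.imwrite("pics/ms.png",np.hstack(P))
  cv2.imwrite("pics/ab.png",cv2.resize(np.vstack([cv2.imread("pics/mm.png"),cv2.imread("pics/ms.png")]),None,fx=.75,fy=.75))
E
python3 m.py
```

```text
BM [256.  201.8] [26.8 27.9] [0.6127 0.1448 0.014 ]
FL [210.6 226.6] [27.3 28.5] [0.5377 0.2646 0.014 ]
FM [245.2 236.2] [27.6 28.6] [0.5153 0.1671 0.014 ]
FR [280.2 245.9] [28.  28.8] [0.4929 0.0697 0.014 ]
c,s,o [ 0.9745 -0.2237  0.564   0.156 ] yaw -12.928132839696225 scale 0.9998279162053825
BM [0.6128 0.1448]
FL [0.5377 0.2646]
FM [0.5153 0.1671]
FR [0.4929 0.0697]
lid top [389.  225.4] [23.5 24.2] [ 0.5636 -0.2271  0.008 ]
lid wrist [317.3 121.9] [38.6 38.8] [ 0.5658 -0.2282  0.008 ]
ram top [419.5 198. ] [23.8 27.1] [ 0.6374 -0.3041  0.04  ]
ram wrist [354.4  67.7] [23.4 32.9] [ 0.6387 -0.3043  0.04  ]
spicecap top [363.2 182.9] [16.7 18.1] [ 0.6602 -0.1449  0.088 ]Traceback (most recent call last):
  File "m.py", line 24, in <module>
    p,sz=blob(f,c,r,lo,hi); print(n,C[0],p.round(1),sz.round(1),hit(C,p,z).round(4))
         ~~~~^^^^^^^^^^^^^
  File "m.py", line 7, in blob
    cs=cv2.findContours(m,cv2.RETR_EXTERNAL,cv2.CHAIN_APPROX_NONE)[0]; b=max(cs,key=cv2.contourArea)
                                                                         ~~~^^^^^^^^^^^^^^^^^^^^^^^^
ValueError: max() iterable argument is empty
```

Run:
```python
from m import *
print("mill",hit(T,(366,262.8),.139).round(4),"mill head",hit(T,(364.8,263.3),.122).round(4),"shaker",hit(T,(426.9,270),.062).round(4))
for n,z in (("mill",.139),("shaker",.062)): print(n, proj(W,hit(T,(366,262.8) if n=="mill" else (426.9,270),z)).round(1))
s=manip.state(); print(s["position"])
```

```text
mill [ 0.4495 -0.1496  0.139 ] mill head [ 0.4493 -0.1487  0.122 ] shaker [ 0.4431 -0.3155  0.062 ]
mill [278.1 222.9]
shaker [388.  188.2]
[ 0.50327619 -0.21894096  0.35983942]
```

Emit:
drive_tool --targets '[-0.3, 0.45, -0.7, 0, -0.3, 0.45, -0.7, 0, -0.3, 0.45, -0.7, 0, -0.3, 0.4, -0.7, 0, 0, 0, -0.3, 0, 0, 0, 0, 0, 0, 0, 0, 0]'

```text
time_s: 2.05
position: [0.4497, -0.1536, 0.2343]
orientation: [3.123, -0.342, 0.0]
contact_force: [1.0, 0.0, 1.0]
gripper_width: 0.0912
gripper_force: 0.0
```

Run:
```python
from h import *
C=cam("wrist"); im=manip.get_image("wrist")[...,::-1]; cv2.imwrite("pics/w2.png",im)
s=manip.state();print(s["position"],s["orientation"])
print(proj(C,(.4495,-.15,.141)),proj(C,(.4495,-.15,.08)))
```

```text
[ 0.4500257  -0.15382045  0.23464867] [ 3.12240450e+00 -3.42554197e-01  1.66818406e-03]
[318.6215954  205.01560319] [319.2054258 189.0174085]
```

View pics/w2.png

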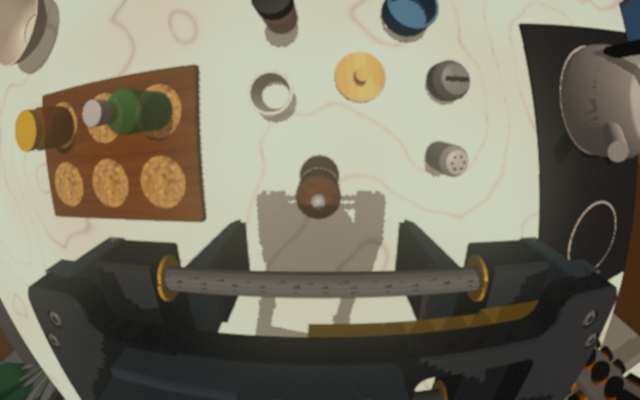

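The button is at (319,201), about 4 px from the prediction, so the mill sits about 4 mm further out in x. Descending to grasp.

Emit:
drive_tool --targets '[0.1, 0.1, -0.7, 0, 0, 0, -0.8, 0, 0, 0, -0.8, 0, 0, 0, -0.8, 0, 0, 0, -0.7, 0, 0, 0, 0, 0, 0, 0, 0, 0]'

```text
time_s: 2.8
position: [0.454, -0.1497, 0.0827]
orientation: [3.123, -0.343, 0.0]
contact_force: [0.7, -0.9, 0.3]
gripper_width: 0.0909
gripper_force: 0.0
```

Emit:
drive_tool --targets '[0, 0, 0, 0, 0, 0, 0, 0, 0, 0, 0, 0, 0, 0, 0, 0, 0, 0, 0, 0, 0, 0, 0, 0, 0, 0, 0, 0]' --grip 1 --newtons 25

```text
time_s: 3.5
position: [0.4534, -0.1493, 0.0819]
orientation: [3.123, -0.342, 0.0]
contact_force: [-0.2, -0.2, 1.7]
gripper_width: 0.0434
gripper_force: 25.0
```

Emit:
drive_tool --targets '[0, 0, 0.7, 0, 0, 0, 0.8, 0, 0.1, 0.5, 0, 0, 0.1, 0.9, 0, 0, 0.1, 0.9, 0, 0, 0.1, 0.9, 0, 0, 0.1, 0.9, 0, 0, 0.1, 0.9, 0, 0, 0.1, 0.9, 0, 0, 0.1, 0.8, 0, 0]'

```text
time_s: 4.5
position: [0.4851, 0.1205, 0.1417]
orientation: [3.123, -0.342, -0.001]
contact_force: [0.2, 0.2, -2.3]
gripper_width: 0.0437
gripper_force: 25.0
```

Emit:
drive_tool --targets '[0.5, 0.2, 0, 0, 0.8, 0.2, 0, 0, 0.9, 0.2, 0, 0, 0.8, 0.1, 0, 0, 0.2, 0, 0, 0, 0, 0, 0, 0, 0, 0, 0, 0]'

```text
time_s: 5.2
position: [0.6121, 0.1465, 0.1414]
orientation: [3.122, -0.342, -0.003]
contact_force: [0.2, 0.1, -2.7]
gripper_width: 0.0439
gripper_force: 25.0
```

Emit:
drive_tool --targets '[0, -0.03, -0.6, 0, 0, 0, -0.35, 0, 0, 0, -0.15, 0, 0, 0, -0.05, 0, 0, 0, 0, 0, 0, 0, 0, 0]'

```text
time_s: 5.8
position: [0.6134, 0.1456, 0.0964]
orientation: [-3.123, 0.342, -0.001]
contact_force: [-0.7, 0.2, -2.6]
gripper_width: 0.0435
gripper_force: 25.0
```

Emit:
drive_tool --targets '[0, 0, 0, 0, 0, 0, 0, 0, 0, 0, 0, 0, 0, 0, 0.3, 0, 0, 0, 0.8, 0, 0, 0, 0.8, 0, 0, 0, 0.4, 0]' --grip -0.5

```text
time_s: 6.5
position: [0.6145, 0.1457, 0.1917]
orientation: [-3.122, 0.342, -0.006]
contact_force: [0.5, 0.4, -0.4]
gripper_width: 0.0685
gripper_force: 0.0
```

Emit:
drive_tool --targets '[0, -0.5, 0.4, 0, 0.05, -1, 0, 0, 0.05, -1, 0, 0, 0.05, -1, 0, 0, 0.05, -1, 0, 0, 0.05, -1, 0, 0, 0.05, -1, 0, 0, 0.05, -1, 0, 0, 0.05, -1, 0, 0, 0.1, -1, 0, 0, 0.1, -1, 0, 0, 0.05, -0.7, -0.2, 0]' --grip -1

```text
time_s: 7.7
position: [0.6399, -0.3055, 0.1979]
orientation: [3.121, -0.344, 0.004]
contact_force: [0.3, 0.1, 0.2]
gripper_width: 0.0911
gripper_force: 0.0
```

```bash
cat > look.py <<'E'
import sys
from h import *
n,name,x,y,z,r=sys.argv[1],sys.argv[2],*map(float,sys.argv[3:7])
C=cam(n); cv2.imwrite(f"pics/{name}.png",manip.get_image(n)[...,::-1])
s=manip.state();print(s["position"].round(4),s["orientation"].round(3)); print(proj(C,(x,y,z)).round(1), proj(C,(x+.01,y,z)).round(1),proj(C,(x,y+.01,z)).round(1))
E
python3 - <<'E'
from h import *
E
python3 look.py wrist w3 .638 -.304 .045 0
```

```text
[ 0.639  -0.3087  0.1956] [ 3.121e+00 -3.470e-01  1.000e-03]
[321.2 190.7] [319.2 181.9] [312.2 192.7]
```

View pics/w3.png

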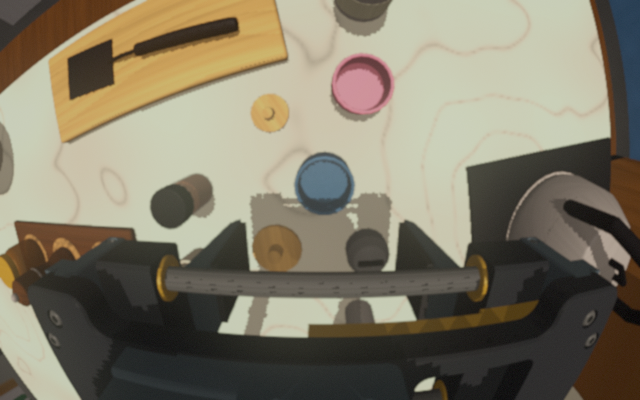

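The ramekin's rim is centred near (323,186) against a predicted (321,191), so I'll shift about +3 mm in x and descend.

Emit:
drive_tool --targets '[0.05, -0.05, -0.7, 0, 0, 0, -0.9, 0, 0, 0, -0.9, 0, 0, 0, -0.9, 0, 0, 0, -0.7, 0, 0, 0, -0.45, 0, 0, 0, 0, 0, 0, 0, 0, 0]'

```text
time_s: 8.55
position: [0.6419, -0.3046, 0.015]
orientation: [3.123, -0.342, 0.001]
contact_force: [0.2, 0.6, 0.5]
gripper_width: 0.091
gripper_force: 0.0
```

Emit:
drive_tool --targets '[0, 0, 0, 0, 0, 0, 0, 0, 0, 0, 0, 0, 0, 0, 0, 0, 0, 0, 0, 0, 0, 0, 0, 0]' --grip 1 --newtons 25

```text
time_s: 9.15
position: [0.6418, -0.3049, 0.0148]
orientation: [3.122, -0.342, 0.002]
contact_force: [-1.6, -0.5, 7.9]
gripper_width: 0.065
gripper_force: 25.0
```

Emit:
drive_tool --targets '[0, 0, 0.8, 0, 0, 0, 1, 0, -0.3, 0.4, 0.8, 0, -0.4, 0.8, 0.6, 0, -0.5, 0.9, 0, 0, -0.5, 0.9, 0, 0, -0.5, 0.9, 0, 0, -0.5, 0.9, 0, 0, -0.4, 0.9, 0, 0, -0.3, 0.9, 0, 0, 0, 1, 0, 0, 0, 1, 0, 0]'

```text
time_s: 10.35
position: [0.5049, 0.0409, 0.1423]
orientation: [-3.123, 0.343, -0.001]
contact_force: [1.2, -0.1, -1.2]
gripper_width: 0.0653
gripper_force: 25.0
```

Emit:
drive_tool --targets '[0.1, 1, 0, 0, 0.1, 1, 0, 0, 0.1, 0.8, -0.4, 0, 0, 0.3, -0.8, 0, 0, 0, -0.6, 0, 0, 0, 0, 0, 0, 0, 0, 0]'

```text
time_s: 11.05
position: [0.5174, 0.1634, 0.0704]
orientation: [3.123, -0.342, -0.001]
contact_force: [-0.0, 0.4, -1.3]
gripper_width: 0.0649
gripper_force: 25.0
```

Emit:
drive_tool --targets '[0, 0.1, -0.5, 0, 0, 0, -0.3, 0, 0, 0, -0.17, 0, 0, 0, -0.06, 0, 0, 0, 0, 0, 0, 0, 0, 0]'

```text
time_s: 11.65
position: [0.5178, 0.1674, 0.0293]
orientation: [-3.123, 0.343, -0.001]
contact_force: [0.0, -0.5, -1.2]
gripper_width: 0.0653
gripper_force: 25.0
```

Emit:
drive_tool --targets '[0, 0, 0, 0, 0, 0, 0, 0, 0, 0, 0, 0, 0, 0, 0.5, 0, 0, 0, 1, 0, 0, 0, 1, 0, 0, 0, 1, 0, 0, 0, 0.5, 0]' --grip -0.8

```text
time_s: 12.45
position: [0.5184, 0.1678, 0.1922]
orientation: [-3.122, 0.342, -0.006]
contact_force: [0.3, 0.2, -0.2]
gripper_width: 0.0818
gripper_force: 0.0
```

Emit:
drive_tool --targets '[0.1, -0.5, 0, 0, 0.1, -0.9, 0, 0, 0.1, -1, 0, 0, 0.1, -1, 0, 0, 0.1, -1, 0, 0, 0.1, -1, 0, 0, 0.1, -1, 0, 0, 0.1, -1, 0, 0, 0.2, -1, 0, 0, 0.2, -1, -0.5, 0, 0, -0.46, -0.5, 0, 0, 0, -0.5, 0]' --grip -0.2

```text
time_s: 13.65
position: [0.5655, -0.2298, 0.1279]
orientation: [3.122, -0.346, 0.001]
contact_force: [1.2, 0.6, -0.3]
gripper_width: 0.0548
gripper_force: 0.0
```

Emit:
drive_tool --targets '[0, 0, 0, 0, 0, 0, 0, 0]'

```text
time_s: 13.85
position: [0.5653, -0.2266, 0.129]
orientation: [-3.123, 0.342, 0.001]
contact_force: [0.5, -0.6, 0.2]
gripper_width: 0.0547
gripper_force: 0.0
```

Run:
```python
from h import *
im=cv2.imread("pics/top1.png"); w=cv2.imread("pics/w4.png")
cv2.imwrite("pics/c4.png",np.hstack([cv2.resize(im[150:290,180:320],(400,400),interpolation=cv2.INTER_CUBIC),w[:,140:520]]))
```

```text
(no output)
```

View pics/c4.png

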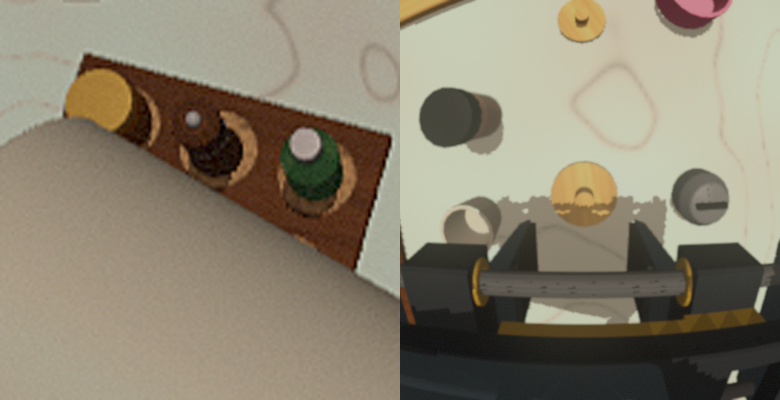

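The mill stands on its pad. The lid is centred near (324,195) in the wrist picture, about 3 px (3 mm) further out in x. Descending on the knob.

Emit:
drive_tool --targets '[0.06, 0, -0.8, 0, 0, 0, -0.8, 0, 0, 0, -0.7, 0, 0, 0, -0.4, 0, 0, 0, -0.22, 0, 0, 0, 0, 0, 0, 0, 0, 0]'

```text
time_s: 14.65
position: [0.5685, -0.227, 0.0131]
orientation: [3.122, -0.342, 0.002]
contact_force: [-0.5, 0.4, 0.8]
gripper_width: 0.0549
gripper_force: 0.0
```

Emit:
drive_tool --targets '[0, 0, 0, 0, 0, 0, 0, 0, 0, 0, 0, 0, 0, 0, 0, 0, 0, 0, 0, 0, 0, 0, 0, 0]' --grip 1 --newtons 15

```text
time_s: 15.25
position: [0.5678, -0.227, 0.012]
orientation: [3.123, -0.342, 0.0]
contact_force: [-0.9, 0.9, 3.7]
gripper_width: 0.0171
gripper_force: 15.0
```

Emit:
drive_tool --targets '[0, 0, 0.8, 0, 0, 0, 1, 0, -0.4, 0.4, 0.8, 0, -0.4, 0.8, 0.6, 0, -0.4, 0.9, 0, 0, -0.4, 0.9, 0, 0, 0, 1, 0, 0, 0, 1, 0, 0, 0, 1, 0, 0, 0, 1, 0, 0, 0.1, 1, 0, 0, 0.1, 1, 0, 0]'

```text
time_s: 16.45
position: [0.5116, 0.1348, 0.14]
orientation: [3.123, -0.342, 0.0]
contact_force: [1.1, -0.8, 0.0]
gripper_width: 0.017
gripper_force: 15.0
```

Emit:
drive_tool --targets '[0.1, 0.7, 0, 0, 0.05, 0.2, 0, 0, 0, 0, 0, 0, 0, 0, 0, 0]'

```text
time_s: 16.85
position: [0.5176, 0.1682, 0.1398]
orientation: [3.122, -0.342, -0.001]
contact_force: [0.6, -0.1, -0.7]
gripper_width: 0.0168
gripper_force: 15.0
```

```bash
python3 look.py wrist w5 .516 .167 .059 0
```

```text
[0.5176 0.168  0.1398] [ 3.122e+00 -3.440e-01 -1.000e-03]
[324.3 209.4] [321.8 198.4] [312.9 211.8]
```

View pics/w5.png

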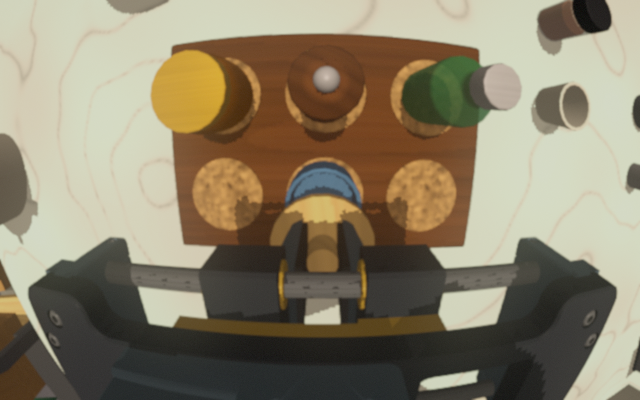

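Run:
```python
from h import *
C=cam("wrist")
for x in (.516,.520):
  print(x,[proj(C,(x+.033*.975,.167-.033*.2237,z)).round(1).tolist() for z in (.059,.014)])
# lid held: far edge if centred on the gripper
for d in (-.003,0,.003): print(d, proj(C,(.5176+(.033+d)*.975,.168-(.033+d)*.2237,.0759+.0598)).round(1))
w=cv2.imread("pics/w5.png"); cv2.imwrite("pics/c5.png",cv2.resize(w[140:240,260:390],None,fx=6,fy=6,interpolation=cv2.INTER_CUBIC))
```

```text
0.516 [[324.3, 171.3], [324.0, 163.1]]
0.52 [[323.3, 166.7], [323.1, 159.1]]
-0.003 [323.  197.4]
0 [323.1 192.5]
0.003 [323.1 187.5]
```

View pics/c5.png

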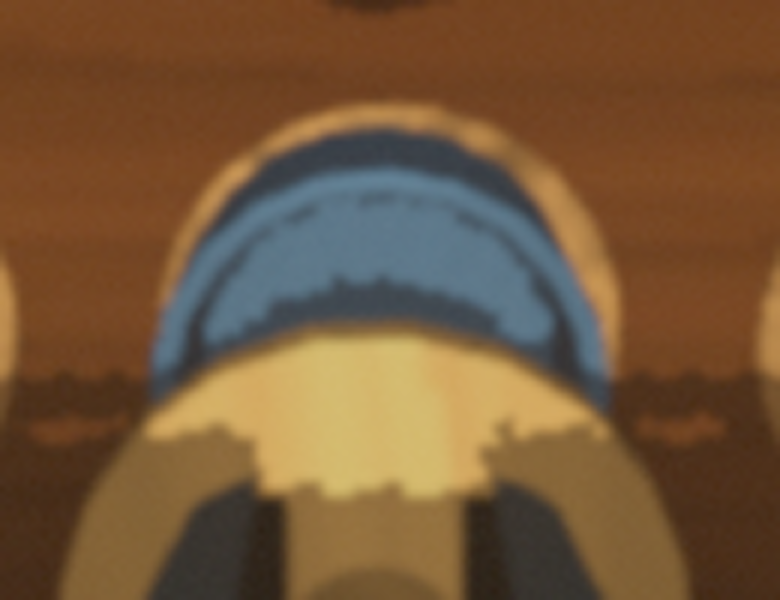

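The ramekin's rim edge is at v≈168 and the lid's far edge at v≈195, so the lid needs about +2.5 mm in x. Placing it.

Emit:
drive_tool --targets '[0.06, 0, -0.6, 0, 0, 0, -0.6, 0, 0, 0, -0.3, 0, 0, 0, -0.15, 0, 0, 0, -0.06, 0, 0, 0, 0, 0, 0, 0, 0, 0]'

```text
time_s: 17.6
position: [0.5207, 0.1691, 0.0723]
orientation: [-3.123, 0.342, -0.002]
contact_force: [0.1, 0.3, -1.0]
gripper_width: 0.0169
gripper_force: 15.0
```

Emit:
drive_tool --targets '[0, 0, 0, 0, 0, 0, 0, 0, 0, 0, 0, 0, 0, 0, 0.3, 0, 0, 0, 0.7, 0, 0, 0, 1, 0, 0, 0, 1, 0]' --grip 0.1

```text
time_s: 18.3
position: [0.5198, 0.169, 0.1936]
orientation: [3.123, -0.342, -0.001]
contact_force: [0.7, 0.8, -0.2]
gripper_width: 0.0414
gripper_force: 0.0
```

Emit:
drive_tool --targets '[0.2, -0.5, 0.1, 0, 0.36, -0.8, 0, 0, 0.36, -0.8, 0, 0, 0.36, -0.8, 0, 0, 0.36, -0.8, 0, 0, 0.36, -0.8, 0, 0, 0.36, -0.8, 0, 0, 0.36, -0.8, 0, 0, 0.36, -0.8, 0, 0, 0.36, -0.8, 0, 0, 0.16, -0.15, 0, 0, 0, 0, 0, 0]' --grip -1

```text
time_s: 19.5
position: [0.6646, -0.1458, 0.196]
orientation: [3.123, -0.345, 0.001]
contact_force: [-0.5, -0.2, 0.7]
gripper_width: 0.0911
gripper_force: 0.0
```

```bash
python3 look.py wrist w6 .663 -.146 .09 0
python3 - <<'E'
from h import *
w=cv2.imread("pics/w6.png"); cv2.imwrite("pics/c6.png",cv2.resize(w[140:260,240:400],None,fx=3,fy=3,interpolation=cv2.INTER_CUBIC))
E
```

```text
[ 0.664  -0.1446  0.1959] [-3.123  0.343  0.   ]
[323.1 201.7] [320.7 191.5] [312.6 204. ]
```

View pics/c6.png

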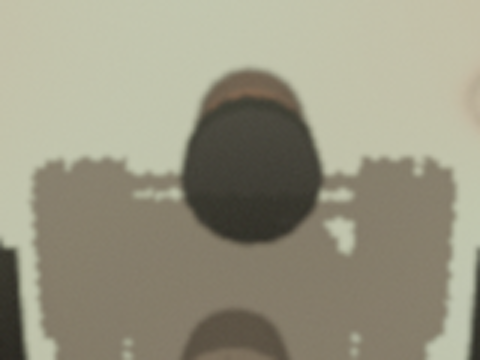

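The cap centre is at (324,197) against a predicted (323,202), so x is about +4 mm. Descending and gripping.

Emit:
drive_tool --targets '[0.09, -0.03, -0.6, 0, 0, 0, -0.9, 0, 0, 0, -0.9, 0, 0, 0, -0.9, 0, 0, 0, -0.7, 0, 0, 0, 0, 0, 0, 0, 0, 0]'

```text
time_s: 20.25
position: [0.6678, -0.1451, 0.0365]
orientation: [-3.123, 0.341, 0.0]
contact_force: [-0.7, -0.3, 1.1]
gripper_width: 0.0913
gripper_force: 0.0
```

Emit:
drive_tool --targets '[0, 0, 0, 0, 0, 0, 0, 0, 0, 0, 0, 0, 0, 0, 0, 0, 0, 0, 0, 0, 0, 0, 0, 0, 0, 0, 0, 0]' --grip 1 --newtons 20

```text
time_s: 20.95
position: [0.6678, -0.1461, 0.0355]
orientation: [3.123, -0.342, -0.0]
contact_force: [0.0, -0.3, 0.1]
gripper_width: 0.0445
gripper_force: 20.0
```

Emit:
drive_tool --targets '[0, 0, 0.8, 0, 0, 0, 1, 0, -0.4, 0.2, 0.9, 0, -0.6, 0.3, 0.8, 0, -0.6, 0.4, 0, 0, -0.6, 0.4, 0, 0, -0.6, 0.4, 0, 0, -0.6, 0.4, 0, 0, -0.6, 0.4, 0, 0, -0.6, 0.4, 0, 0, 0, 1, 0, 0, 0, 1, 0, 0]'

```text
time_s: 22.15
position: [0.4832, 0.0507, 0.1758]
orientation: [-3.123, 0.345, -0.0]
contact_force: [1.7, 0.2, -1.2]
gripper_width: 0.0447
gripper_force: 20.0
```

Emit:
drive_tool --targets '[0.1, 1, 0, 0, 0.2, 1, 0, 0, 0.3, 1, 0, 0, 0.4, 1, 0, 0, 0.4, 0.9, 0, 0, 0.05, 0.46, 0, 0, 0, 0, -0.5, 0, 0, 0, -1, 0, 0, 0, -0.8, 0, 0, 0, 0, 0, 0, 0, 0, 0]'

```text
time_s: 23.25
position: [0.5417, 0.264, 0.084]
orientation: [3.122, -0.343, -0.001]
contact_force: [-0.2, 0.3, -0.6]
gripper_width: 0.0448
gripper_force: 20.0
```

Emit:
drive_tool --targets '[0, 0, -0.5, 0, 0, 0, -0.25, 0, 0, 0, -0.1, 0, 0, 0, 0, 0, 0, 0, 0, 0]'

```text
time_s: 23.75
position: [0.5422, 0.2645, 0.0504]
orientation: [-3.122, 0.342, -0.001]
contact_force: [0.6, 0.5, -0.5]
gripper_width: 0.0445
gripper_force: 20.0
```

Emit:
drive_tool --targets '[0, 0, 0, 0, 0, 0, 0, 0, 0, 0, 0, 0, 0, 0, 0.5, 0, 0, 0, 0.8, 0, 0, 0, 1, 0, 0, 0, 1, 0, 0, 0, 0.5, 0]' --grip -0.4

```text
time_s: 24.55
position: [0.5428, 0.2647, 0.2052]
orientation: [-3.121, 0.342, -0.006]
contact_force: [0.3, 0.7, 0.0]
gripper_width: 0.0636
gripper_force: 0.0
```

Emit:
drive_tool --targets '[-0.2, -0.6, 0, 0, -0.2, -1, 0, 0, -0.2, -1, 0, 0, -0.2, -1, 0, 0, -0.2, -1, 0, 0, -0.2, -1, 0, 0, -0.2, -1, 0, 0, -0.2, -1, 0, 0, -0.2, -1, 0, 0, -0.2, -1, 0, 0, -0.2, -1, 0, 0, -0.16, -1, 0, 0]' --grip -1

```text
time_s: 25.75
position: [0.4467, -0.2013, 0.2018]
orientation: [3.123, -0.342, 0.001]
contact_force: [0.7, -0.2, -0.2]
gripper_width: 0.0909
gripper_force: 0.0
```

Emit:
drive_tool --targets '[0, -1, -0.2, 0, 0, -1, -0.2, 0, 0, -0.6, -0.2, 0, 0, -0.3, 0, 0, 0, 0, 0, 0, 0, 0, 0, 0]'

```text
time_s: 26.35
position: [0.4474, -0.3148, 0.1778]
orientation: [-3.123, 0.342, 0.0]
contact_force: [-0.3, 0.8, 0.5]
gripper_width: 0.0912
gripper_force: 0.0
```

```bash
python3 look.py wrist w7 .447 -.3155 .067 0
python3 - <<'E'
from h import *
w=cv2.imread("pics/w7.png"); cv2.imwrite("pics/c7.png",cv2.resize(w[120:260,220:420],None,fx=3,fy=3,interpolation=cv2.INTER_CUBIC))
E
```

```text
[ 0.4475 -0.3145  0.1779] [-3.123  0.341 -0.   ]
[323.3 199. ] [321.  188.9] [313.  201.2]
```

View pics/c7.png

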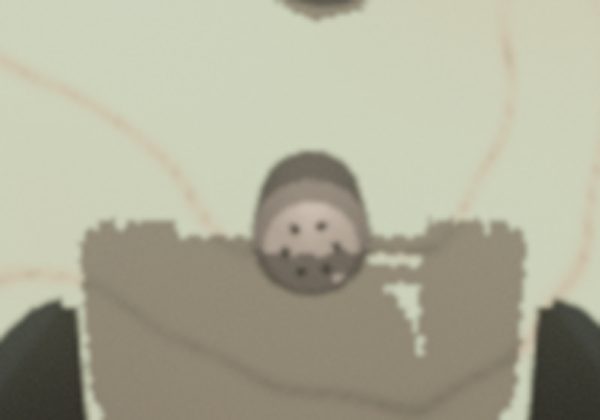

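The shaker's cap is centred at (323,203) against a predicted 199, so I'll move -3 mm in x and descend.

Emit:
drive_tool --targets '[-0.08, 0, -0.6, 0, 0, 0, -0.9, 0, 0, 0, -0.9, 0, 0, 0, -0.9, 0, 0, 0, -0.6, 0, 0, 0, 0, 0, 0, 0, 0, 0]'

```text
time_s: 27.1
position: [0.4446, -0.315, 0.0223]
orientation: [-3.123, 0.341, 0.0]
contact_force: [-0.6, -0.5, 0.2]
gripper_width: 0.0915
gripper_force: 0.0
```

Emit:
drive_tool --targets '[0, 0, 0, 0, 0, 0, 0, 0, 0, 0, 0, 0, 0, 0, 0, 0, 0, 0, 0, 0, 0, 0, 0, 0, 0, 0, 0, 0]' --grip 1 --newtons 25

```text
time_s: 27.8
position: [0.4442, -0.3157, 0.0215]
orientation: [-3.123, 0.342, 0.0]
contact_force: [-0.2, 0.3, 1.1]
gripper_width: 0.0389
gripper_force: 25.0
```

Emit:
drive_tool --targets '[0, 0, 0.8, 0, 0, 0, 1, 0, 0, 0.6, 0.7, 0, 0.1, 1, 0, 0, 0.1, 1, 0, 0, 0.1, 1, 0, 0, 0.1, 1, 0, 0, 0.1, 1, 0, 0, 0.2, 1, 0, 0, 0.2, 1, 0, 0, 0.2, 1, 0, 0, 0.17, 1, 0, 0]'

```text
time_s: 29.0
position: [0.4951, 0.07, 0.1215]
orientation: [3.123, -0.342, -0.0]
contact_force: [1.5, 0.4, -1.9]
gripper_width: 0.0391
gripper_force: 25.0
```

Emit:
drive_tool --targets '[0, 0.04, -0.5, 0, 0, 0, -0.8, 0, 0, 0, -0.4, 0, 0, 0, -0.2, 0, 0, 0, 0, 0, 0, 0, 0, 0]'

```text
time_s: 29.6
position: [0.4954, 0.0698, 0.0461]
orientation: [-3.123, 0.343, -0.001]
contact_force: [-0.5, -0.3, -2.2]
gripper_width: 0.0392
gripper_force: 25.0
```

Emit:
drive_tool --targets '[0, 0, -0.18, 0, 0, 0, -0.08, 0, 0, 0, 0, 0, 0, 0, 0, 0]'

```text
time_s: 30.0
position: [0.4952, 0.0699, 0.0352]
orientation: [-3.123, 0.342, -0.001]
contact_force: [1.0, -0.2, -0.4]
gripper_width: 0.0388
gripper_force: 25.0
```

Emit:
drive_tool --targets '[0, 0, 0, 0, 0, 0, 0, 0, 0, 0, 0, 0, 0, 0, 0.5, 0, 0, 0, 0.8, 0, 0, 0, 1, 0, 0, 0, 1, 0, 0, 0, 1, 0]' --grip -0.4

```text
time_s: 30.8
position: [0.4946, 0.0699, 0.2088]
orientation: [-3.123, 0.342, 0.0]
contact_force: [0.3, 0.5, -0.1]
gripper_width: 0.064
gripper_force: 0.0
```

Emit:
drive_tool --targets '[0, -0.8, 0.5, 0, -0.2, -1, 0.2, 0, -0.2, -1, 0.2, 0, -0.2, -1, 0.2, 0, -0.2, -1, 0, 0, -0.2, -1, 0, 0, -0.2, -1, 0, 0, 0, -1, 0, 0, 0, -1, 0, 0, 0, -0.5, 0, 0, 0, 0, 0, 0, 0, 0, 0, 0]'

```text
time_s: 32.0
position: [0.4468, -0.3015, 0.2508]
orientation: [-3.122, 0.343, 0.001]
contact_force: [-0.8, 1.2, -0.1]
gripper_width: 0.0635
gripper_force: 0.0
```

Run:
```python
from m import *
cv2.imwrite("pics/top2.png",manip.get_image("top")[...,::-1]); cv2.imwrite("pics/sc2.png",manip.get_image("scene")[...,::-1])
a=cv2.imread("pics/top2.png")[150:290,170:340]; b=cv2.imread("pics/sc2.png")[140:240,290:450]
cv2.imwrite("pics/fin.png",np.hstack([cv2.resize(a,(400,329),interpolation=3),cv2.resize(b,(400,329),interpolation=3)]))
for n,P in dict(knob=(.5153,.1671,.089),lid=(.5153,.1671,.067),mill=(.6128,.1448,.155),spice=(.5377,.2646,.104),shaker=(.4929,.0697,.08)).items():
    q=proj(T,P); print(n,((q-[170,150])*400/170).round())
```

```text
knob [165. 194.]
lid [168. 197.]
mill [182.  93.]
spice [ 74. 168.]
shaker [254. 220.]
```

View pics/fin.png

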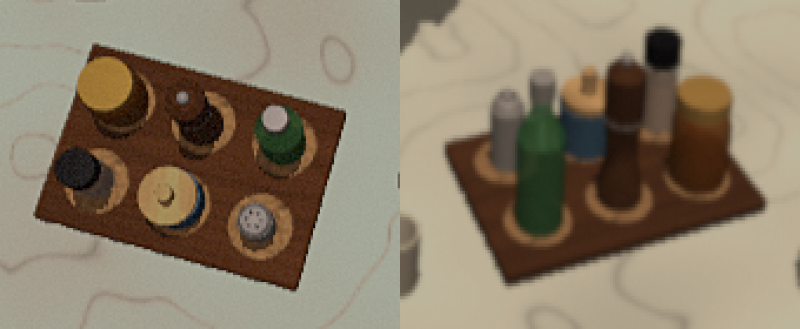

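In the top and scene views all five things stand on their pads, within about 5 mm of centre, with the lid square on the ramekin. Handing in.

```bash
python3 -c "
from workcell import manip
print(manip.job_done())"
```

```text
the job is handed in; nothing more can be done
None
```

I handed the job in at about 32 s of the 128 s allowed: the mill, ramekin with its lid, salt shaker and spice jar stand on their pads, each about 5 mm or less off centre in the last pictures; the hand-in gave no verdict.

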